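# Load the heating block's ramp and start it

## Robot

A 6-joint arm with a two-finger parallel gripper is mounted at the origin on the work surface. World frame = base frame: x ahead of the robot, y to its left, z up, the work surface at z = 0. Lengths are in m, angles in rad, forces in N, time in s.
With the tool pointing down it reaches from about 0.35 to 0.875 m from the base axis. Payload 4.2 kg.
Tool frame: the origin (TCP) lies at the very end of the fingers, on their centre line; the grasp point (between the pads) lies 19 mm behind it (manip.grasp_offset is the distance from the TCP to the grasp point, in m); y points along the fingers, z is the direction in which the jaws open and shut, and the axes are right-handed (so a half turn about y gives the same grasp; the last joint's range is limited). The gripper opens to 85 mm and grips with 20 to 120 N. Pads are 22 mm wide; open, the fingers measure 114 mm over their backs; the gripper's body (76 mm by 85 mm) begins 54 mm behind the grasp point. The pads swing forward as they close: fully open they stand 13 mm farther back than shut.
Start: joints at [-0.976, 0.385, 0.008, 0, -1.194, -0.259], TCP at [0.206, -0.59, 0.231] pointing down, gripper open.
Joint ranges: [-3.14, 3.14], [-1.21, 2.06], [-1.07, 1.41], [-3.16, 2.05], [-2.99, -0.16], [-3.1, 3.1]. Speed limits (rad/s): [2.79, 2.79, 3.14, 3.14, 3.14, 3.14].

## Interface

Orientations are given as a unit quaternion [w, x, y, z].
In Python, from cell import manip gives the robot as it stands. The module is installed in compiled form; this text tells all that it offers.
- The arm moves only by the tool move_arm, never from a script. Its argument "steps" is a list of rows, each an object of numbers: "fingers": the closure, from -1 (fully open) to 1 (shut); "tx", "ty", "tz": the shift along the world's x, y, z in mm; "roll": the turn about the world's z in rad. A call has 1 to 20 rows; each row shifts and turns the commanded pose from where the row before left it; what a row does not reach is not made up. A row lasts 1/12 s, in which the tool goes at most 41.7 mm and 7.16 degrees, less where a joint would pass 70% of its speed; a pose out of reach is approached as far as the arm can. A call with a gripper value outside its range is refused whole. The fingers move at their own pace and stop on an object; the grip force is fixed at half the most. Time passes only in rows, so rows that do not move let the fingers close. It gives the time, the measured TCP pose, the force and the opening at its end, in the units of the state.
- manip.get_state(): the state, without advancing time (a new reading comes with each control period).
- manip.snapshot(name): name is "scene" or "top" or "wrist"; returns the picture (384x512x3 uint8, red, green, blue); there is no depth.
- manip.camera_model(name): a dict with "fx", "fy", "cx", "cy" (pixels), "distortion" ([k1, k2, p1, p2, k3] as OpenCV has them; the pictures are not rectified), "extrinsics" (4x4, takes a point from world to camera coordinates). Camera axes: x right, y down, z forward; pixel columns grow to the right and rows downward; lengths in m; the calibration is good to about 2 mm. A picture is of the moment at which its call begins: read the wrist's pose just before it. camera_model takes no time and is no camera call; for the wrist camera it gives the pose at the moment of the call.
- manip.sign_off(): hands the job in, once; it reports no verdict.
Trained networks look in the newest picture that a camera, given by its name, has taken for a name from the list of things; names that differ only in an ending like _2 or _b are one class to them, and where a whole thing is asked for, a point or a joint stands for the part that bears it (a point fixed in the world has none). Each returns a list of dicts, best first, with "score" (0 to 1); they miss things now and then, are a little off and sometimes report something else, mostly with a low value. They report only what shows in the picture. A call takes as long as a camera call.
- manip.find_in(camera, thing): "rect" ([left, top, right, bottom] in pixels, round what is visible of it).
The state is a dict: "clock": time; "joint_positions": joint angles; "dq": joint speeds; "effort": joint torques, N m; "position": TCP position; "orientation": TCP orientation; "ft_force": force on the tool from outside, world axes, zero at the start; "wrist_torque": the same for the moment, N m; "width": finger opening in m.
Only numpy, scipy, OpenCV 4.12 (cv2) and the standard library are available. Lean on these libraries where they do the work, as an engineer would, in place of code of your own. Each camera call takes 0.05 s, during which the arm holds its last target.

## Task

Of the two steel sleeves lying at the foot of the sloping two-lane loading ramp, push the longer one slowly up its lane with the fingertips, without lifting it or letting it roll back, until it drops into the dip at the top and rests squarely against the end stop. Then press the start button beside that same lane fully down and move clear. Leave the short sleeve, the other button and the glassware and tools around the ramp alone.

Things in the scene. Friction and masses are not known exactly. Their poses are not given: they have to be found in the camera images.
- ramp: Fixed two-lane steel loading ramp of a blue heating block. Origin on the table under it; x level, pointing up the ramp to the end stop, y left when looking up it, z up (ramp frame, mm). Lanes 100 wide, centre lines y = +54.5 and -54.5; rails between and beside them 9 thick, 14 above the slope. Side consoles at y = +-145 (62 wide, x -10 to 80, 45 high) carry the buttons.
- slope (a point): Crest of the slope midway between the lanes (ramp x 50, y 0, z 40 mm); x axis up along the slope, z square to it. The slope rises at 8 degrees from x = -127: z = 40 - 0.1405*(50 - x). A sleeve on it has its axis 25 mm above it and rolls back freely when nothing holds it. A lip 8 mm above the slope crosses its foot, x = -127 to -115.
- dip (a point): Middle of the dip's floor between the lanes (ramp x 66, y 0, z 36 mm). Past the crest a 4 mm step down leads to this level floor, x = 50 to 93, ending at the end stop (face x = 93, 12 thick, top z = 72). A sleeve in the dip has its axis at x 64 to 68, z 61, and stays. Behind the stop: heating block x 102 to 298, 390 wide, 74 high, glass tubes at its left and rear holes up to z = 149.
- long_sleeve: The longer plain steel sleeve: a smooth, polished, slippery (friction about 0.3) cylinder 50 mm in diameter and 90 mm long, 0.28 to 0.56 kg, lying across one of the lanes (left or right), first resting on the lip at the foot. Origin at its middle on the axis; y axis along the cylinder; x, z turn as it rolls. On the slope keep its speed below 0.2 m/s: faster counts as running away or rolling back.
- short_sleeve: The shorter steel sleeve, 50 mm in diameter and 56 mm long, in the other lane. Origin at its middle; y axis along the cylinder. To be left alone.
- start_left_top (a point): Centre of the top of the left start button (round, grey, 28 mm in diameter, in a black housing) on the console left of the left lane (ramp y positive). Pressed straight down.
- start_right_top (a point): Centre of the top of the right start button, alike, on the console right of the right lane (ramp y negative).
- start_left (a joint): Travel of the left start button in m: 0 up, 0.006 fully pressed (5 N); springs back.
- start_right (a joint): Travel of the right start button in m: 0 up, 0.006 fully pressed (5 N); springs back.
- flask: Bystander: conical glass flask 105 mm tall, 72 mm wide at the foot. Origin: at its underside. Not to be disturbed.
- amber_bottle: Bystander: amber bottle with black cap, about 125 mm tall, 58 mm wide. Origin: at its underside. Not to be disturbed.
- beaker: Bystander: glass beaker 75 mm tall, 64 mm wide. Origin: at its underside. Not to be disturbed.
- stopper: Bystander: small glass stopper standing up, 44 mm tall, 30 mm wide. Origin: at its underside. Not to be disturbed.
- spatula: Bystander: steel lab spatula 160 mm long, lying flat. Origin: underside, near its middle. Not to be disturbed.
- jar: Bystander: white jar 70 mm tall, 60 mm wide. Origin: at its underside. Not to be disturbed.

How it is judged:
On the way, in this order (a step that is already met when the one before it is completed fails the run):
1. the long sleeve lies in the dip at the top of its lane against the stop (x of long_sleeve in the frame of ramp between 0.0595 and 0.072 m and z of long_sleeve in the frame of ramp between 0.055 and 0.0635 m and angle between the y axis of long_sleeve and the y axis of ramp, either way round below 0.15 rad and linear speed of long_sleeve below 0.02 m/s), for 0.2 s.
2. the start button beside the long sleeve's lane is pressed down, the sleeve still in the dip (x of long_sleeve in the frame of ramp between 0.0595 and 0.072 m and z of long_sleeve in the frame of ramp between 0.055 and 0.0635 m and angle between the y axis of long_sleeve and the y axis of ramp, either way round below 0.15 rad and ((y of long_sleeve in the frame of ramp above 0 m and value of joint start_left above 0.0045 m) or (y of long_sleeve in the frame of ramp below 0 m and value of joint start_right above 0.0045 m))), for 0.05 s.
At the end, for the whole second after the job is handed in: The long sleeve rests in the dip of its lane (axis within about 5 mm of the stop position, at dip height, square to the lane within 0.15 rad), still; both buttons are up again; the short sleeve is within 20 mm of where it was (all of step 1 and value of joint each of start_left, start_right below 0.0015 m and distance of short_sleeve from where it was at the start of the episode below 0.02 m); the robot touches nothing.
It fails at once if the long sleeve is lifted more than 5 mm off the slope (z of long_sleeve in the frame of slope above 0.03 m).
It fails at once if the long sleeve runs or rolls back on the slope (faster than 0.2 m/s) (linear speed of long_sleeve above 0.2 m/s and x of long_sleeve in the frame of ramp below 0.045 m).
It fails at once if a button is pressed before the sleeve is in the dip (value of joint any of start_left, start_right above 0.003 m and not (x of long_sleeve in the frame of ramp between 0.0595 and 0.072 m and z of long_sleeve in the frame of ramp between 0.055 and 0.0635 m and angle between the y axis of long_sleeve and the y axis of ramp, either way round below 0.15 rad)).
It fails at once if the button of the other lane is pressed ((y of long_sleeve in the frame of ramp above 0 m and value of joint start_right above 0.003 m) or (y of long_sleeve in the frame of ramp below 0 m and value of joint start_left above 0.003 m)).
It fails at once if the short sleeve is moved more than 20 mm, or a bystander is moved more than 25 mm or tipped (distance of short_sleeve from where it was at the start of the episode above 0.02 m or distance of any of flask, amber_bottle, beaker, stopper, spatula, jar from where it was at the start of the episode above 0.025 m or angle between any of flask, amber_bottle, beaker, stopper, jar's own z axis and vertical above 0.35 rad).
It also fails if it takes over 48 s, if anything falls off the work surface, if the arm or the gripper's body presses on something with over 40 N, if the wrist force passes 120 N, or if a joint passes its speed limit or range.

## Working session

There is one attempt and no reset: what is moved stays moved. The work goes in short steps, Python scripts to look and compute and a tool call to move; the robot and the scene stay as the last step left them, time stands still between calls to the robot, and variables do not carry over. Pictures are saved under pics/ and viewed, and the job is handed in when it is done.

Besides the shell and the picture viewer there is one more tool, called after "Request:" as name(argument=value, ...) on one line, values as JSON. move_arm: Moves the arm, as the interface text tells. Its arguments: {"type":"object","properties":{"steps":{"type":"array"}},"required":["steps"]}

```bash
mkdir -p pics; cat > h.py <<'E'
import cv2,numpy as np
from cell import manip
def cam(n):
    m=manip.camera_model(n);K=np.array([[m['fx'],0,m['cx']],[0,m['fy'],m['cy']],[0,0,1]]);return K,np.array(m['distortion']),np.array(m['extrinsics'])
def proj(n,P):
    K,d,E=cam(n);return cv2.projectPoints(np.array(P,float).reshape(-1,1,3),cv2.Rodrigues(E[:3,:3])[0],E[:3,3],K,d)[0].reshape(-1,2)
def ray(n,uv,z):
    K,d,E=cam(n);u=cv2.undistortPoints(np.array(uv,float).reshape(-1,1,2),K,d).reshape(-1,2)
    R=E[:3,:3];c=-R.T@E[:3,3];v=np.c_[u,np.ones(len(u))]@R
    return c+v*((z-c[2])/v[:,2])[:,None]
def save(n,f,s=1.5):
    im=manip.snapshot(n);cv2.imwrite('pics/'+f,cv2.resize(im[:,:,::-1],None,fx=s,fy=s,interpolation=cv2.INTER_CUBIC));return im
E
python3 - <<'E'
from h import *
for n in ['scene','top']:
    save(n,n+'0.png')
    for t in ['long_sleeve','short_sleeve','start_left_top','start_right_top','ramp','flask','amber_bottle','beaker','stopper','spatula','jar']:
        r=manip.find_in(n,t);print(n,t,[(np.round(x['rect']).tolist(),round(x['score'],2)) for x in r[:3]])
s=manip.get_state();print(s)
for n in ['scene','top']:
    E=cam(n)[2];print(n,-E[:3,:3].T@E[:3,3],E[2,:3])
E
```

```text
scene long_sleeve [([244.0, 162.0, 280.0, 198.0], 0.89), ([267.0, 200.0, 286.0, 220.0], 0.68)]
scene short_sleeve [([220.0, 146.0, 251.0, 172.0], 0.96)]
scene start_left_top []
scene start_right_top [([166.0, 153.0, 178.0, 155.0], 0.66)]
scene ramp [([51.0, 150.0, 291.0, 349.0], 0.96)]
scene flask [([276.0, 202.0, 305.0, 252.0], 0.97), ([50.0, 151.0, 287.0, 352.0], 0.73), ([234.0, 218.0, 247.0, 231.0], 0.69)]
scene amber_bottle [([160.0, 109.0, 182.0, 153.0], 0.56)]
scene beaker [([192.0, 117.0, 220.0, 150.0], 0.88)]
scene stopper [([267.0, 200.0, 283.0, 218.0], 0.48)]
scene spatula [([283.0, 251.0, 358.0, 307.0], 0.87)]
scene jar [([249.0, 259.0, 285.0, 305.0], 0.93)]
top long_sleeve [([254.0, 205.0, 288.0, 230.0], 0.81)]
top short_sleeve [([300.0, 218.0, 327.0, 241.0], 0.87)]
top start_left_top [([349.0, 186.0, 365.0, 197.0], 0.57)]
top start_right_top [([355.0, 188.0, 364.0, 201.0], 0.52)]
top ramp [([239.0, 67.0, 405.0, 246.0], 0.56)]
top flask [([213.0, 179.0, 239.0, 207.0], 0.81), ([356.0, 188.0, 364.0, 201.0], 0.42), ([242.0, 200.0, 251.0, 210.0], 0.31)]
top amber_bottle [([38
[... 569 characters left out ...]
), 'dq': array([-1.92567263e-03,  8.86334741e-04, -2.10732493e-04,  1.08844439e-04,
        3.59228254e-04,  4.24059109e-05]), 'effort': array([-1.52079579e-04, -3.92101693e+01,  1.88616210e+01,  4.19071332e+00,
       -4.30092750e-04,  1.69064873e-05]), 'position': array([ 0.20598667, -0.5900532 ,  0.23131878]), 'orientation': array([ 0.69716362, -0.697156  , -0.11818608,  0.11818816]), 'ft_force': array([ 0.16133268, -0.95536227, -1.37038758]), 'wrist_torque': array([ 0.02384682,  0.0410555 , -0.00746295]), 'width': 0.08553556266462872}
scene [1.00485049 0.38720871 0.59395073] [-0.61074129 -0.39556297 -0.68594826]
top [0.33380693 0.05653678 1.26144209] [ 0.16226482  0.02105477 -0.98652259]
```

View pics/scene0.png

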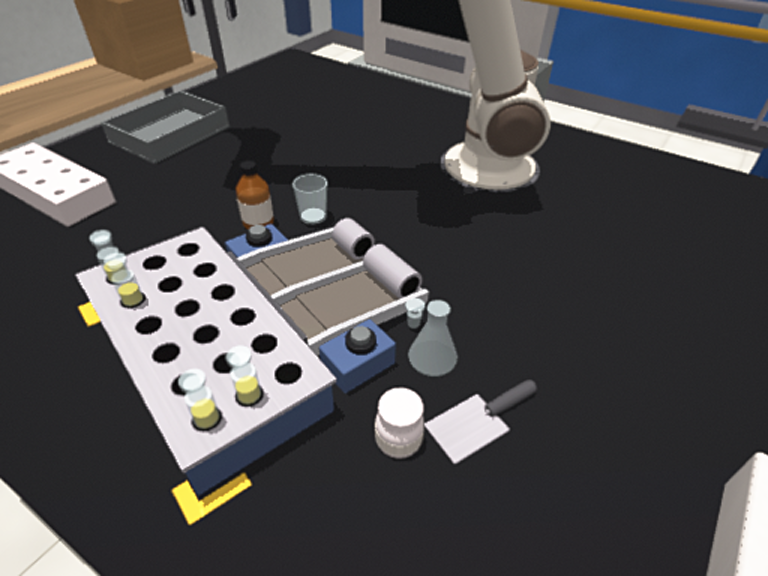

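View pics/top0.png

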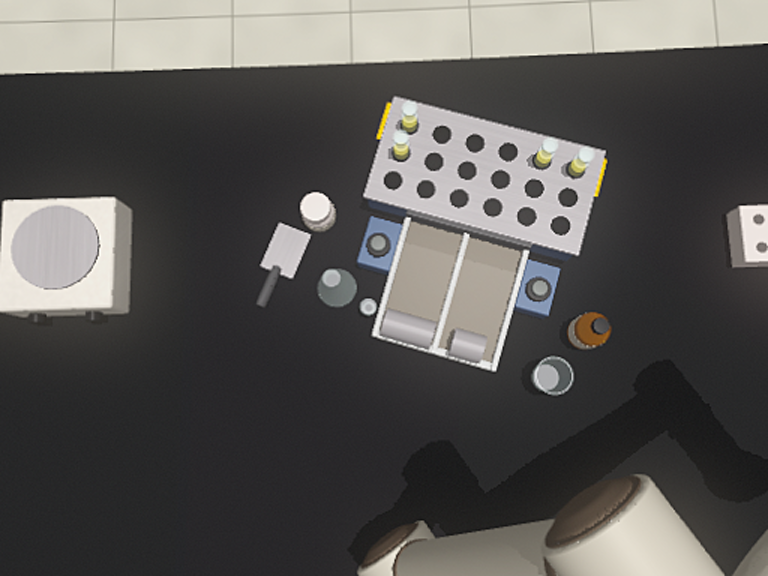

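```bash
cat >> h.py <<'E'
def R2W(p,P):
    P=np.array(P,float).reshape(-1,3)/1000;c,s=np.cos(p[2]),np.sin(p[2])
    return np.c_[p[0]+c*P[:,0]-s*P[:,1],p[1]+s*P[:,0]+c*P[:,1],P[:,2]]
E
python3 - <<'E'
from h import *
from scipy.optimize import least_squares
top=[((395,97),(298,195,74)),((606,151),(298,-195,74)),((365,197),(102,195,74)),((375,336),(-127,113.5,29)),((496,369),(-127,-113.5,29))]
sc=[((204,229),(102,-195,74)),((78,277),(298,-195,74)),((333,381),(102,195,74)),((187,470),(298,195,74))]
def f(p): return np.r_[(proj('top',R2W(p,[a[1] for a in top]))*1.5-[a[0] for a in top]).ravel(),(proj('scene',R2W(p,[a[1] for a in sc]))*1.5-[a[0] for a in sc]).ravel()]
r=least_squares(f,[.5,.0,-.2],loss='soft_l1',f_scale=3);p=r.x;print(p);print(f(p).reshape(-1,2).round(1))
# cand buttons
for z in(.045,.055,.06,.065):
    w=np.r_[ray('top',[[378/1.5,243/1.5],[538.5/1.5,288/1.5]],z),ray('scene',[[361/1.5,333/1.5],[258/1.5,230/1.5]],z)]
    c,s=np.cos(p[2]),np.sin(p[2]);d=w[:,:2]-p[:2];print(z,(np.c_[c*d[:,0]+s*d[:,1],-s*d[:,0]+c*d[:,1]]*1000).round(1).tolist())
np.save('p.npy',p)
pts={'top':(0,0)}
for n in['top','scene']:
    im=cv2.imread(f'pics/{n}0.png')
    S=lambda x:40-.1405*(50-x)
    segs=[((-127,y,S(-127)+14),(50,y,54)) for y in(-113.5,-104.5,-4.5,4.5,104.5,113.5)]+[((50,-104,40),(50,104,40)),((93,-104,72),(93,104,72)),((-115,-104,S(-115)+8),(-115,104,S(-115)+8))]
    for sy in(1,-1):
        q=[(-10,sy*114,45),(80,sy*114,45),(80,sy*176,45),(-10,sy*176,45)];segs+=[(q[i],q[(i+1)%4]) for i in range(4)]
    for a,b in segs:
        u=(proj(n,R2W(p,[a,b]))*1.5*1).round().astype(int);cv2.line(im,tuple(map(int,u[0])),tuple(map(int,u[1])),(0,255,0),1)
    cv2.imwrite(f'pics/{n}0f.png',im)
    im=im[200:400,200:500] if n=='scene' else im[180:400,280:640]
    cv2.imwrite(f'pics/{n}0g.png',cv2.resize(im,None,fx=2.2,fy=2.2))
E
```

```text
[ 0.5488187  -0.03304983 -0.30453764]
[[-3.3 -1. ]
 [-2.2 -1.3]
 [-3.3 -0.2]
 [-3.7 -0.5]
 [-0.8  1.4]
 [-2.7 -4. ]
 [-4.6 -4.5]
 [ 3.2 -5.6]
 [-5.  -2.3]]
0.045 [[35.4, 146.9], [32.7, -148.9], [20.8, 136.0], [19.5, -164.6]]
0.055 [[33.2, 145.9], [30.5, -147.5], [26.0, 143.3], [24.8, -151.8]]
0.06 [[32.1, 145.4], [29.4, -146.8], [28.7, 146.9], [27.4, -145.4]]
0.065 [[31.0, 144.8], [28.3, -146.1], [31.3, 150.6], [30.1, -139.0]]
```

View pics/scene0g.png

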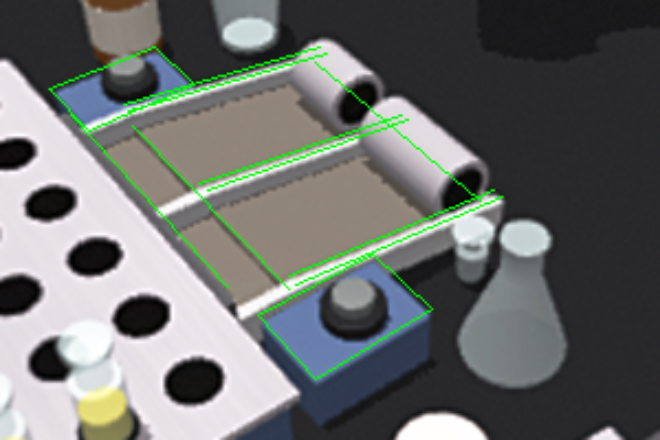

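View pics/top0g.png

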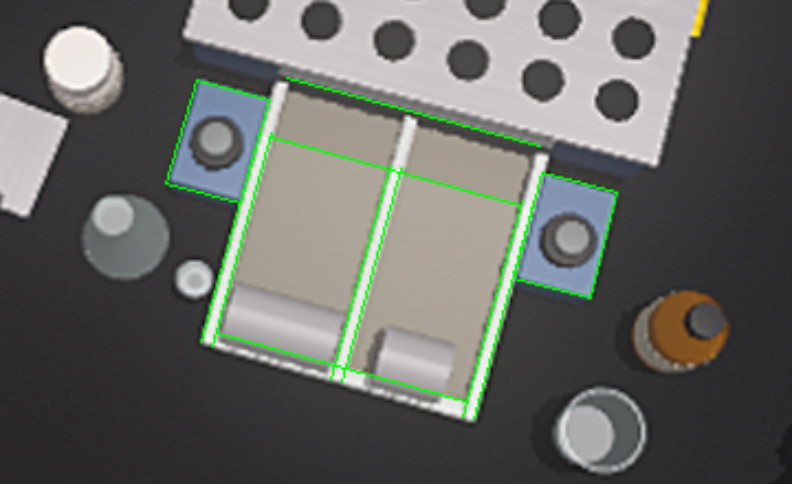

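```bash
python3 - <<'E'
from h import *
from scipy.spatial.transform import Rotation as Ro
p=np.load('p.npy')
s=manip.get_state();q=s['orientation'];R=Ro.from_quat([q[1],q[2],q[3],q[0]]).as_matrix();print(R.round(3),s['clock'])
a=np.arctan2(R[1,2],R[0,2]);print('jaw az',a,'target',p[2]+np.pi/2, 'diff',p[2]+np.pi/2-a)
print(R2W(p,[(-190,54.5,0),(-97,54.5,44),(30,54.5,47),(30,145,60)]))
print(R2W(p,[(1000,0,0)])-R2W(p,[(0,0,0)]))
E
```

```text
[[ 0.944 -0.    -0.33 ]
 [ 0.33   0.     0.944]
 [-0.    -1.     0.   ]] 1.2
jaw az 1.9066563342361444 target 1.2662586852770181 diff -0.6403976489591263
[[0.38390335 0.07591429 0.        ]
 [0.47262402 0.04802805 0.044     ]
 [0.59378021 0.00994683 0.047     ]
 [0.62091682 0.09628253 0.06      ]]
[[ 0.95398569 -0.29985212  0.        ]]
```

Request:
move_arm(steps=[{"fingers":-0.4,"tx":10.8,"ty":36.7,"tz":-1.5,"roll":-0.0356},{"fingers":-0.4,"tx":10.8,"ty":36.7,"tz":-1.5,"roll":-0.0356},{"fingers":-0.4,"tx":10.8,"ty":36.7,"tz":-1.5,"roll":-0.0356},{"fingers":-0.4,"tx":10.8,"ty":36.7,"tz":-1.5,"roll":-0.0356},{"fingers":-0.4,"tx":10.8,"ty":36.7,"tz":-1.5,"roll":-0.0356},{"fingers":-0.4,"tx":10.8,"ty":36.7,"tz":-1.5,"roll":-0.0356},{"fingers":-0.4,"tx":10.8,"ty":36.7,"tz":-1.5,"roll":-0.0356},{"fingers":-0.4,"tx":10.8,"ty":36.7,"tz":-1.5,"roll":-0.0356},{"fingers":-0.4,"tx":10.8,"ty":36.7,"tz":-1.5,"roll":-0.0356},{"fingers":-0.4,"tx":10.8,"ty":36.7,"tz":-1.5,"roll":-0.0356},{"fingers":-0.4,"tx":10.8,"ty":36.7,"tz":-1.5,"roll":-0.0356},{"fingers":-0.4,"tx":10.8,"ty":36.7,"tz":-1.5,"roll":-0.0356},{"fingers":-0.4,"tx":10.8,"ty":36.7,"tz":-1.5,"roll":-0.0356},{"fingers":-0.4,"tx":10.8,"ty":36.7,"tz":-1.5,"roll":-0.0356},{"fingers":-0.4,"tx":10.8,"ty":36.7,"tz":-1.5,"roll":-0.0356},{"fingers":-0.4,"tx":10.8,"ty":36.7,"tz":-1.5,"roll":-0.0356},{"fingers":-0.4,"tx":10.8,"ty":36.7,"tz":-1.5,"roll":-0.0356},{"fingers":-0.4,"tx":10.8,"ty":36.7,"tz":-1.5,"roll":-0.0356},{"fingers":-0.4},{"fingers":-0.4}])

```text
validation failed for argument at $.st...
```

```bash
python3 - <<'E'
from h import *
save('wrist','w1.png')
print(cam('wrist'))
E
```

```text
(array([[265.15011052,   0.        , 248.52747976],
       [  0.        , 265.15011052, 195.76329626],
       [  0.        ,   0.        ,   1.        ]]), array([0.01267981, 0.        , 0.        , 0.        , 0.        ]), array([[-0.32973685,  0.94407187, -0.00138501,  0.62573807],
       [ 0.90285421,  0.31576881,  0.29179502, -0.03557424],
       [ 0.27591281,  0.09496511, -0.95647987,  0.37795761],
       [ 0.        ,  0.        ,  0.        ,  1.        ]]))
```

View pics/w1.png

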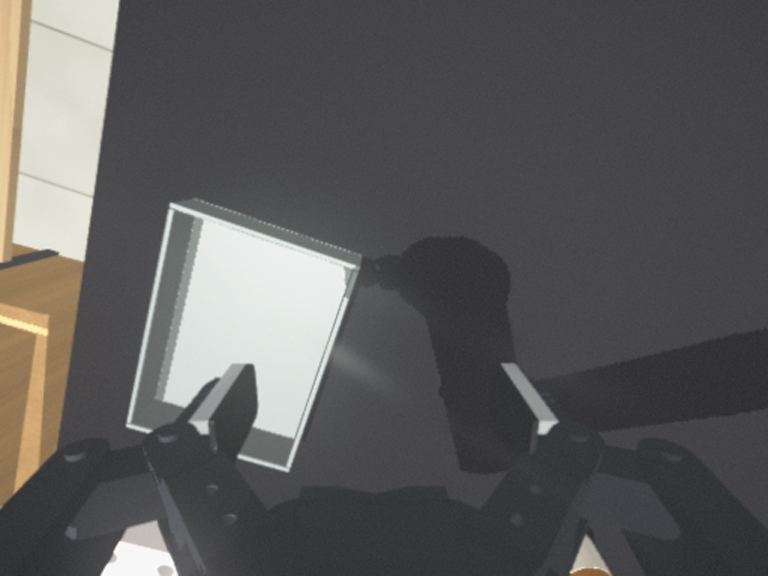

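Request:
move_arm(steps=[{"fingers":-0.4,"tx":19.7,"ty":33.9,"tz":2,"roll":-0.0356},{"fingers":-0.4,"tx":19.7,"ty":33.9,"tz":2,"roll":-0.0356},{"fingers":-0.4,"tx":19.7,"ty":33.9,"tz":2,"roll":-0.0356},{"fingers":-0.4,"tx":19.7,"ty":33.9,"tz":2,"roll":-0.0356},{"fingers":-0.4,"tx":19.7,"ty":33.9,"tz":2,"roll":-0.0356},{"fingers":-0.4,"tx":19.7,"ty":33.9,"tz":2,"roll":-0.0356},{"fingers":-0.4,"tx":19.7,"ty":33.9,"tz":2,"roll":-0.0356},{"fingers":-0.4,"tx":19.7,"ty":33.9,"tz":2,"roll":-0.0356},{"fingers":-0.4,"tx":19.7,"ty":33.9,"tz":2,"roll":-0.0356},{"fingers":-0.4,"tx":19.7,"ty":33.9,"tz":2,"roll":-0.0356},{"fingers":-0.4,"tx":19.7,"ty":33.9,"tz":2,"roll":-0.0356},{"fingers":-0.4,"tx":19.7,"ty":33.9,"tz":2,"roll":-0.0356},{"fingers":-0.4,"tx":19.7,"ty":33.9,"tz":2,"roll":-0.0356},{"fingers":-0.4,"tx":19.7,"ty":33.9,"tz":2,"roll":-0.0356},{"fingers":-0.4,"tx":19.7,"ty":33.9,"tz":2,"roll":-0.0356},{"fingers":-0.4,"tx":19.7,"ty":33.9,"tz":2,"roll":-0.0356},{"fingers":-0.4,"tx":19.7,"ty":33.9,"tz":2,"roll":-0.0356},{"fingers":-0.4,"tx":19.7,"ty":33.9,"tz":2,"roll":-0.0356},{"fingers":-0.4,"tx":0,"ty":0,"tz":0,"roll":0},{"fingers":-0.4,"tx":0,"ty":0,"tz":0,"roll":0}])

```text
clock: 2.92
position: [0.5612, 0.022, 0.2668]
orientation: [-0.699, 0.699, -0.107, 0.106]
ft_force: [-0.2, -0.7, -0.9]
width: 0.0596
```

```bash
cat >> h.py <<'E'
def overlay(n,f,p,s=1.5):
    M=cam(n);save(n,f,s);im=cv2.imread('pics/'+f)
    S=lambda x:40-.1405*(50-x)
    segs=[((-127,y,S(-127)+14),(50,y,54)) for y in(-113.5,-104.5,-4.5,4.5,104.5,113.5)]+[((50,-104,40),(50,104,40)),((93,-104,72),(93,104,72)),((-115,-104,S(-115)+8),(-115,104,S(-115)+8))]
    for sy in(1,-1):
        q=[(-10,sy*114,45),(80,sy*114,45),(80,sy*176,45),(-10,sy*176,45)];segs+=[(q[i],q[(i+1)%4]) for i in range(4)]
    K,d,E=M
    for a,b in segs:
        W=R2W(p,[a,b])
        if ((W@E[2,:3]+E[2,3])<.03).any(): continue
        u=(proj(n,W)*s).round().astype(int)
        if abs(u).max()<3000: cv2.line(im,tuple(map(int,u[0])),tuple(map(int,u[1])),(0,255,0),1)
    cv2.imwrite('pics/'+f.replace('.png','_o.png'),im)
E
python3 - <<'E'
from h import *
s=manip.get_state();print(s['clock'],s['position'],s['orientation'],s['width'],s['ft_force'])
overlay('wrist','w2.png',np.load('p.npy'))
E
```

```text
2.9167 [0.5612402  0.02199021 0.26676315] [-0.69896352  0.69915673 -0.10662525  0.10611751] 0.059583495243684836 [-0.23540456 -0.67091742 -0.91789754]
```

View pics/w2_o.png

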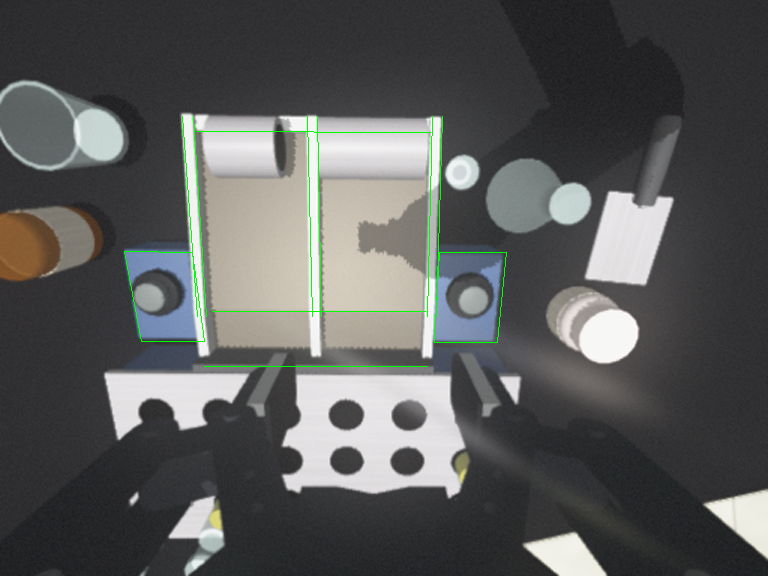

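```bash
python3 - <<'E'
from h import *
from scipy.optimize import least_squares
from scipy.spatial.transform import Rotation as Ro
p=np.load('p.npy')
s=manip.get_state();q=s['orientation'];R=Ro.from_quat([q[1],q[2],q[3],q[0]]).as_matrix()
a=np.arctan2(R[1,2],R[0,2]);print('diff',p[2]+np.pi/2-a)
def inv(w):
    c,S=np.cos(p[2]),np.sin(p[2]);d=w[:2]-p[:2];return np.r_[c*d[0]+S*d[1],-S*d[0]+c*d[1],w[2]]*1000
obs={'L':{'top':(378,243),'scene':(361,331),'wrist':(473,299)},'R':{'top':(538.5,288),'scene':(259,229),'wrist':(150,297)}}
for k,o in obs.items():
    r=least_squares(lambda w:np.concatenate([proj(n,w)[0]*1.5-o[n] for n in o]),[.6,.05,.06]);print(k,r.x,inv(r.x),r.fun.round(1))
for t in['wrist']:
    for u,z in[((319,150),.047),((428,150),.047),((374,120),.03)]: print(inv(ray(t,[(u[0]/1.5,u[1]/1.5)],z)[0]))
W=R2W(p,[(-160,54.5,31)])[0];print(W,(W-s['position'])*1000)
for n in ['long_sleeve','start_left_top']:
    print(n,[(np.round(x['rect']).tolist(),round(x['score'],2)) for x in manip.find_in('wrist',n)[:3]])
E
```

```text
diff -0.001058655625228333
L [0.62052777 0.09638278 0.06307285] [ 29.59878926 144.97897371  63.07285155] [-0.2  1.  -1.4 -0.   0.6 -0.2]
R [ 0.5309561  -0.18162077  0.06427023] [  27.50865161 -147.09069112   64.27022822] [ 0.4  0.7 -1.9 -1.5  1.2 -0.6]
[-98.46054484   7.0797828   47.        ]
[-98.57264352 100.19252654  47.        ]
[-124.05451356   54.03755653   30.        ]
[0.41252293 0.06691873 0.031     ] [-148.04512151   46.09517973 -235.91664765]
long_sleeve [([210.0, 76.0, 287.0, 119.0], 0.63)]
start_left_top [([306.0, 188.0, 327.0, 212.0], 0.72)]
```

Request:
move_arm(steps=[{"fingers":-0.4,"tx":-29.6,"ty":9.2,"tz":0,"roll":0},{"fingers":-0.4,"tx":-29.6,"ty":9.2,"tz":0,"roll":0},{"fingers":-0.4,"tx":-29.6,"ty":9.2,"tz":0,"roll":0},{"fingers":-0.4,"tx":-29.6,"ty":9.2,"tz":0,"roll":0},{"fingers":-0.4,"tx":-29.6,"ty":9.2,"tz":0,"roll":0},{"fingers":-0.4,"tx":0,"ty":0,"tz":-33,"roll":0},{"fingers":-0.4,"tx":0,"ty":0,"tz":-33,"roll":0},{"fingers":-0.4,"tx":0,"ty":0,"tz":-33,"roll":0},{"fingers":-0.4,"tx":0,"ty":0,"tz":-33,"roll":0},{"fingers":-0.4,"tx":0,"ty":0,"tz":-33,"roll":0},{"fingers":-0.4,"tx":0,"ty":0,"tz":-33,"roll":0},{"fingers":-0.4,"tx":0,"ty":0,"tz":-12,"roll":0},{"fingers":-0.4,"tx":0,"ty":0,"tz":-12,"roll":0},{"fingers":-0.4,"tx":0,"ty":0,"tz":-12,"roll":0},{"fingers":-0.4,"tx":0,"ty":0,"tz":0,"roll":0},{"fingers":-0.4,"tx":0,"ty":0,"tz":0,"roll":0}])

```text
clock: 4.4
position: [0.4123, 0.0652, 0.0334]
orientation: [-0.699, 0.699, -0.108, 0.108]
ft_force: [0.8, 0.2, 0.3]
width: 0.0597
```

```bash
python3 - <<'E'
from h import *
s=manip.get_state();print(s['clock'],s['position'],s['ft_force'])
im=manip.snapshot('scene')
c=im[120:260,180:330][:,:,::-1];cv2.imwrite('pics/s3.png',cv2.resize(c,None,fx=4,fy=4,interpolation=cv2.INTER_CUBIC))
save('top','t3.png')
E
```

```text
4.4 [0.41231668 0.06520844 0.03342858] [0.84034931 0.16641563 0.26093843]
```

View pics/s3.png

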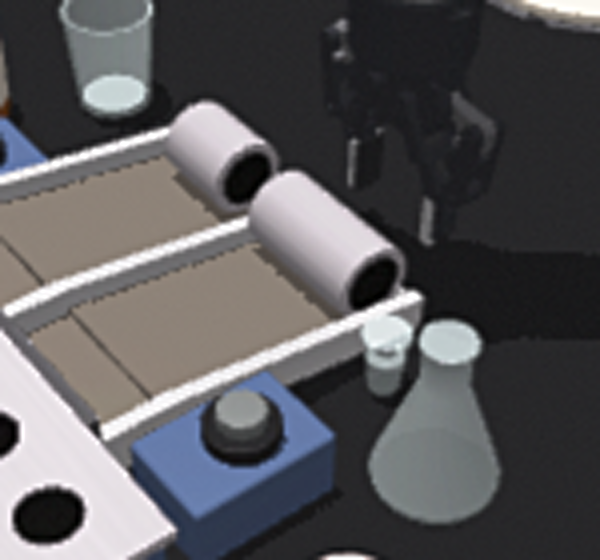

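View pics/t3.png

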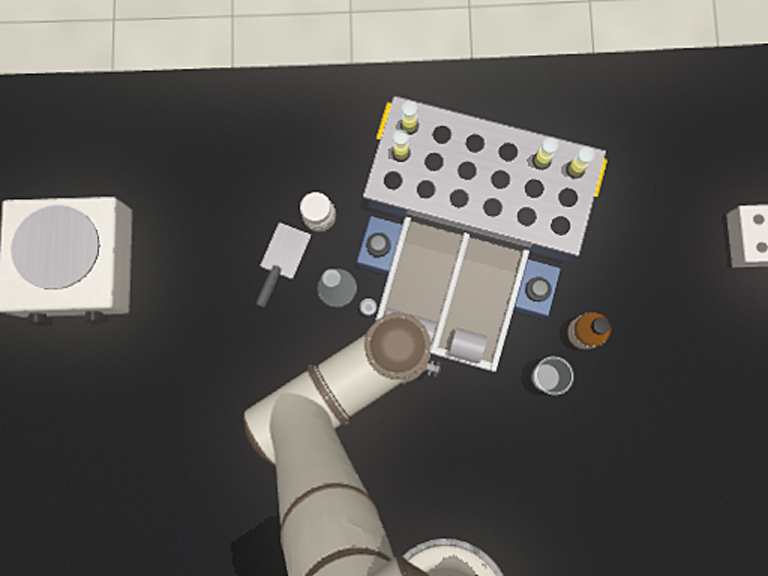

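```bash
python3 - <<'E'
from h import *
p=np.load('p.npy');u=np.array([np.cos(p[2]+np.pi/2),np.sin(p[2]+np.pi/2)]);f=np.array([np.cos(p[2]),np.sin(p[2])])
c=np.array([.41232,.06521])
for z in(.033,.038,.043,.048):
  for sg in(1,-1):
    P=[np.r_[c+sg*(.03+t)*u+b*f,z] for t in(0,.014) for b in(-.011,.011)]
    print(z,sg,((proj('scene',P)-[180,120])*4).round().tolist())
s=c-p[:2];print(s@f,s@u)
E
python3 - <<'E'
import cv2
im=cv2.imread('pics/s3.png')[120:280,300:500];cv2.imwrite('pics/s3c.png',cv2.resize(im,None,fx=3.5,fy=3.5))
E
```

```text
0.033 1 [[440.0, 230.0], [414.0, 244.0], [456.0, 242.0], [429.0, 256.0]]
0.033 -1 [[377.0, 181.0], [351.0, 195.0], [363.0, 171.0], [337.0, 184.0]]
0.038 1 [[441.0, 224.0], [414.0, 238.0], [457.0, 236.0], [430.0, 250.0]]
0.038 -1 [[378.0, 175.0], [352.0, 188.0], [364.0, 165.0], [338.0, 177.0]]
0.043 1 [[442.0, 218.0], [415.0, 232.0], [457.0, 229.0], [431.0, 244.0]]
0.043 -1 [[378.0, 169.0], [352.0, 182.0], [364.0, 158.0], [338.0, 171.0]]
0.048 1 [[442.0, 211.0], [416.0, 225.0], [458.0, 223.0], [431.0, 238.0]]
0.048 -1 [[379.0, 163.0], [352.0, 176.0], [365.0, 152.0], [338.0, 165.0]]
-0.15968122128768264 0.052809048332848885
```

View pics/s3c.png

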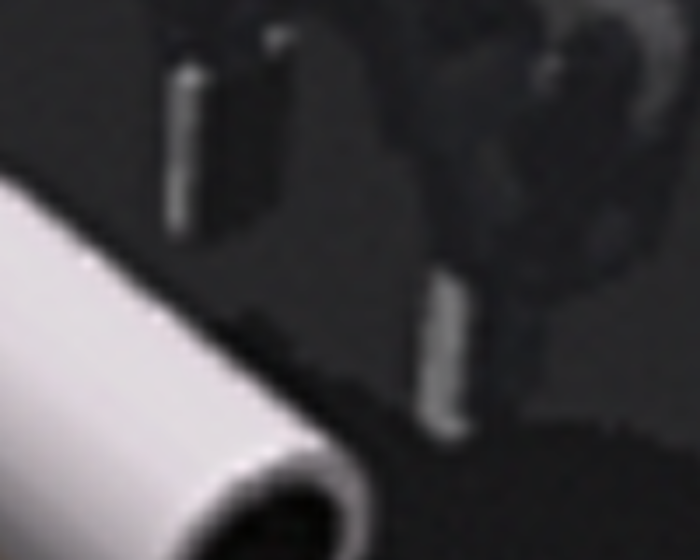

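Request:
move_arm(steps=[{"fingers":-0.4,"tx":0,"ty":0,"tz":-3,"roll":0},{"fingers":-0.4,"tx":0,"ty":0,"tz":-3,"roll":0},{"fingers":-0.4,"tx":4.8,"ty":-1.5,"tz":0,"roll":0},{"fingers":-0.4,"tx":4.8,"ty":-1.5,"tz":0,"roll":0},{"fingers":-0.4,"tx":4.8,"ty":-1.5,"tz":0,"roll":0},{"fingers":-0.4,"tx":3.8,"ty":-1.2,"tz":0,"roll":0},{"fingers":-0.4,"tx":2.9,"ty":-0.9,"tz":0,"roll":0},{"fingers":-0.4,"tx":2.9,"ty":-0.9,"tz":0.4,"roll":0},{"fingers":-0.4,"tx":2.9,"ty":-0.9,"tz":0.4,"roll":0},{"fingers":-0.4,"tx":2.9,"ty":-0.9,"tz":0.4,"roll":0},{"fingers":-0.4,"tx":2.9,"ty":-0.9,"tz":0.4,"roll":0},{"fingers":-0.4,"tx":2.9,"ty":-0.9,"tz":0.4,"roll":0}])

```text
clock: 5.5
position: [0.448, 0.0548, 0.0293]
orientation: [-0.699, 0.699, -0.108, 0.107]
ft_force: [-2.4, 1.3, 1.2]
width: 0.0597
```

```bash
cat >> h.py <<'E'
def st():
    p=np.load('p.npy');s=manip.get_state();c,S=np.cos(p[2]),np.sin(p[2]);d=s['position'][:2]-p[:2]
    F=s['ft_force'];print('clk',s['clock'],'ramp xyz',(np.r_[c*d[0]+S*d[1],-S*d[0]+c*d[1],s['position'][2]]*1000).round(1),'F ramp',np.round([c*F[0]+S*F[1],-S*F[0]+c*F[1],F[2]],1),'Tq',s['wrist_torque'].round(2),s['width'].round(4))
def crop(f):
    im=manip.snapshot('scene');cv2.imwrite('pics/'+f,cv2.resize(im[120:260,160:330][:,:,::-1],None,fx=4,fy=4,interpolation=cv2.INTER_CUBIC))
E
python3 - <<'E'
from h import *
st();crop('s4.png')
E
```

```text
Traceback (most recent call last):
  File "h.py", line 31, in st
    F=s['ft_force'];print('clk',s['clock'],'ramp xyz',(np.r_[c*d[0]+S*d[1],-S*d[0]+c*d[1],s['position'][2]]*1000).round(1),'F ramp',np.round([c*F[0]+S*F[1],-S*F[0]+c*F[1],F[2]],1),'Tq',s['wrist_torque'].round(2),s['width'].round(4))
                                                                                                                                                                                                                    ^^^^^^^^^^^^^^^^
AttributeError: 'float' object has no attribute 'round'
```

```bash
sed -i "s/,s\['width'\].round(4))/,s['width'])/" h.py
python3 - <<'E'
from h import *
st();crop('s4.png')
E
```

```text
clk 5.5 ramp xyz [-122.5   53.6   29.3] F ramp [-2.6  0.5  1.2] Tq [ 0.09  0.68 -0.03] 0.0596788224049795
```

View pics/s4.png

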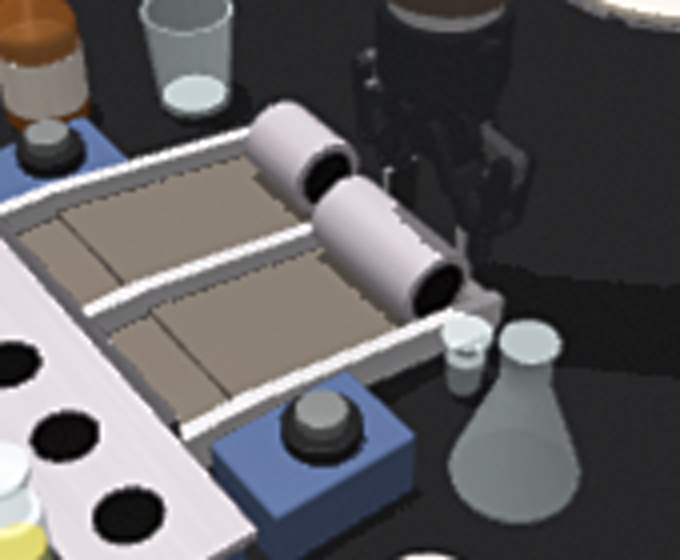

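Request:
move_arm(steps=[{"fingers":-0.4,"tx":3.8,"ty":-1.2,"tz":0.6,"roll":0},{"fingers":-0.4,"tx":3.8,"ty":-1.2,"tz":0.6,"roll":0},{"fingers":-0.4,"tx":3.8,"ty":-1.2,"tz":0.6,"roll":0},{"fingers":-0.4,"tx":3.8,"ty":-1.2,"tz":0.6,"roll":0},{"fingers":-0.4,"tx":3.8,"ty":-1.2,"tz":0.6,"roll":0},{"fingers":-0.4,"tx":3.8,"ty":-1.2,"tz":0.6,"roll":0},{"fingers":-0.4,"tx":3.8,"ty":-1.2,"tz":0.6,"roll":0},{"fingers":-0.4,"tx":3.8,"ty":-1.2,"tz":0.6,"roll":0},{"fingers":-0.4,"tx":3.8,"ty":-1.2,"tz":0.6,"roll":0},{"fingers":-0.4,"tx":3.8,"ty":-1.2,"tz":0.6,"roll":0},{"fingers":-0.4,"tx":3.8,"ty":-1.2,"tz":0.6,"roll":0},{"fingers":-0.4,"tx":3.8,"ty":-1.2,"tz":0.6,"roll":0}])

```text
clock: 6.55
position: [0.4941, 0.0405, 0.0366]
orientation: [0.699, -0.699, 0.107, -0.107]
ft_force: [-1.9, 1.2, 1.3]
width: 0.0599
```

```bash
python3 - <<'E'
from h import *
st();crop('s5.png')
E
```

```text
clk 6.55 ramp xyz [-74.2  53.8  36.6] F ramp [-2.2  0.6  1.3] Tq [ 0.28  0.58 -0.05] 0.05990536695349801
```

View pics/s5.png

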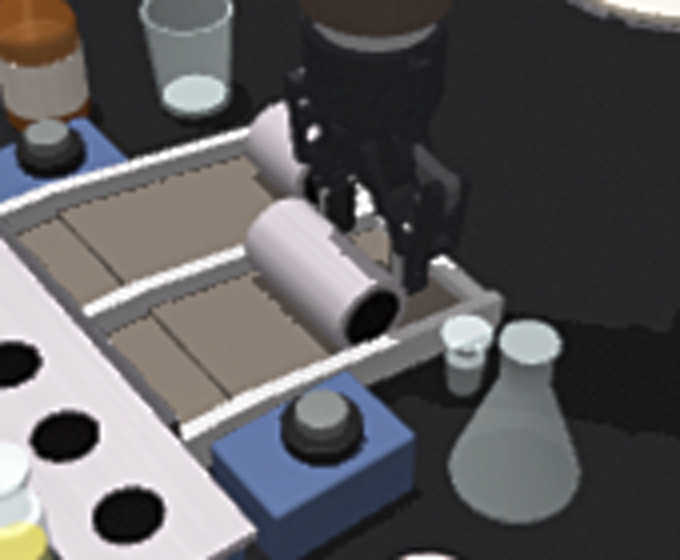

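Request:
move_arm(steps=[{"fingers":-0.4,"tx":3.8,"ty":-1.2,"tz":0.5,"roll":0},{"fingers":-0.4,"tx":3.8,"ty":-1.2,"tz":0.5,"roll":0},{"fingers":-0.4,"tx":3.8,"ty":-1.2,"tz":0.5,"roll":0},{"fingers":-0.4,"tx":3.8,"ty":-1.2,"tz":0.6,"roll":0},{"fingers":-0.4,"tx":3.8,"ty":-1.2,"tz":0.5,"roll":0},{"fingers":-0.4,"tx":3.8,"ty":-1.2,"tz":0.6,"roll":0},{"fingers":-0.4,"tx":3.8,"ty":-1.2,"tz":0.5,"roll":0},{"fingers":-0.4,"tx":3.8,"ty":-1.2,"tz":0.6,"roll":0},{"fingers":-0.4,"tx":3.8,"ty":-1.2,"tz":0.5,"roll":0},{"fingers":-0.4,"tx":3.8,"ty":-1.2,"tz":0.6,"roll":0},{"fingers":-0.4,"tx":3.8,"ty":-1.2,"tz":0.5,"roll":0},{"fingers":-0.4,"tx":3.8,"ty":-1.2,"tz":0.6,"roll":0},{"fingers":-0.4,"tx":3.8,"ty":-1.2,"tz":0.5,"roll":0},{"fingers":-0.4,"tx":3.8,"ty":-1.2,"tz":0.6,"roll":0},{"fingers":-0.4,"tx":3.8,"ty":-1.2,"tz":0.5,"roll":0},{"fingers":-0.4,"tx":3.8,"ty":-1.2,"tz":0.6,"roll":0},{"fingers":-0.4,"tx":3.8,"ty":-1.2,"tz":0.5,"roll":0},{"fingers":-0.4,"tx":3.8,"ty":-1.2,"tz":0.6,"roll":0}])

```text
clock: 8.1
position: [0.5625, 0.0189, 0.0463]
orientation: [0.699, -0.699, 0.107, -0.107]
ft_force: [-3.0, 0.1, 1.7]
width: 0.0598
```

```bash
python3 - <<'E'
from h import *
st();crop('s6.png')
E
```

```text
clk 8.1 ramp xyz [-2.5 53.7 46.3] F ramp [-2.9 -0.8  1.7] Tq [ 0.23  0.65 -0.04] 0.05977531148827697
```

View pics/s6.png

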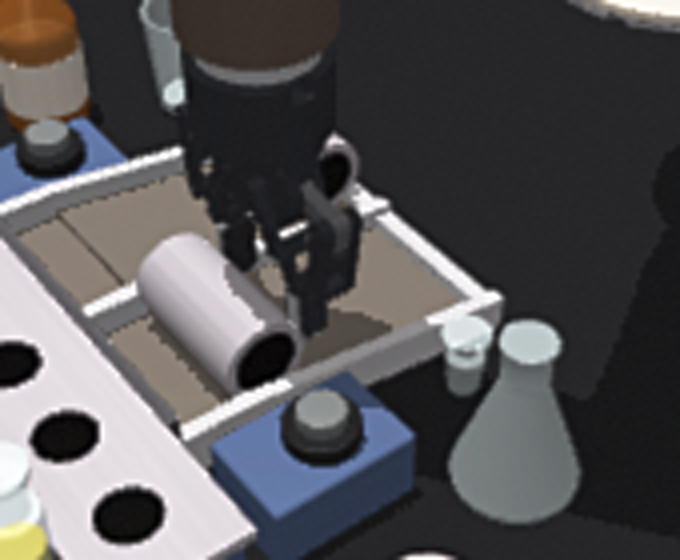

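Request:
move_arm(steps=[{"fingers":-0.4,"tx":2.9,"ty":-0.9,"tz":0.4,"roll":0},{"fingers":-0.4,"tx":2.9,"ty":-0.9,"tz":0.4,"roll":0},{"fingers":-0.4,"tx":2.9,"ty":-0.9,"tz":0.4,"roll":0},{"fingers":-0.4,"tx":2.9,"ty":-0.9,"tz":0.4,"roll":0},{"fingers":-0.4,"tx":2.9,"ty":-0.9,"tz":0,"roll":0},{"fingers":-0.4,"tx":2.9,"ty":-0.9,"tz":0,"roll":0},{"fingers":-0.4,"tx":2.9,"ty":-0.9,"tz":0,"roll":0},{"fingers":-0.4,"tx":2.9,"ty":-0.9,"tz":0,"roll":0},{"fingers":-0.4,"tx":2.9,"ty":-0.9,"tz":0,"roll":0},{"fingers":-0.4,"tx":1.9,"ty":-0.6,"tz":0,"roll":0},{"fingers":-0.4,"tx":0,"ty":0,"tz":0,"roll":0},{"fingers":-0.4,"tx":0,"ty":0,"tz":0,"roll":0}])

```text
clock: 9.15
position: [0.5903, 0.0103, 0.0478]
orientation: [0.699, -0.699, 0.107, -0.107]
ft_force: [-0.7, -0.2, 0.4]
width: 0.0596
```

```bash
python3 - <<'E'
from h import *
st();crop('s7.png')
E
```

```text
clk 9.15 ramp xyz [26.6 53.8 47.8] F ramp [-0.6 -0.4  0.4] Tq [0.01 0.06 0.02] 0.05964038844580941
```

View pics/s7.png

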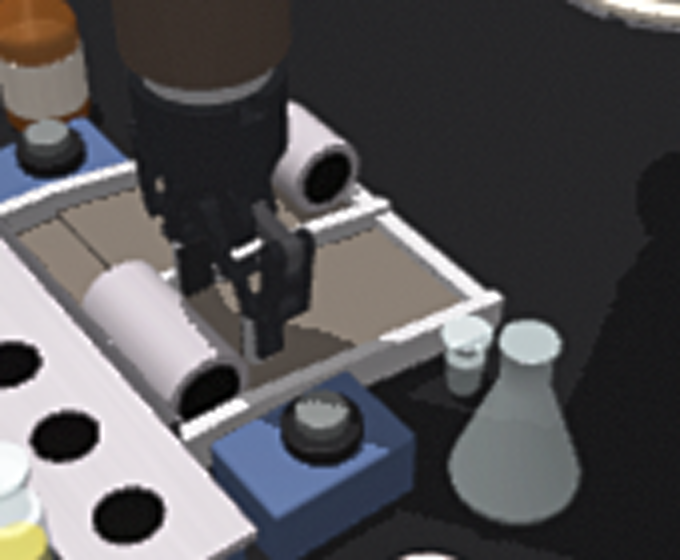

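Request:
move_arm(steps=[{"fingers":-0.4,"tx":1.4,"ty":-0.4,"tz":0,"roll":0},{"fingers":-0.4,"tx":1.4,"ty":-0.4,"tz":0,"roll":0},{"fingers":-0.4,"tx":1.4,"ty":-0.4,"tz":0,"roll":0},{"fingers":-0.4,"tx":0,"ty":0,"tz":0,"roll":0},{"fingers":-0.4,"tx":0,"ty":0,"tz":0,"roll":0}])

```text
clock: 9.62
position: [0.5945, 0.0091, 0.0479]
orientation: [0.699, -0.699, 0.107, -0.107]
ft_force: [-0.7, 0.2, -0.0]
width: 0.0596
```

```bash
python3 - <<'E'
from h import *
st()
E
```

```text
clk 9.6167 ramp xyz [30.9 53.9 47.9] F ramp [-0.8 -0.  -0. ] Tq [ 0.06 -0.01 -0.05] 0.059592083232820836
```

Request:
move_arm(steps=[{"fingers":-0.4,"tx":1,"ty":-0.3,"tz":0,"roll":0},{"fingers":-0.4,"tx":1,"ty":-0.3,"tz":0,"roll":0},{"fingers":-0.4,"tx":0,"ty":0,"tz":0,"roll":0},{"fingers":-0.4,"tx":0,"ty":0,"tz":0,"roll":0}])

```text
clock: 9.95
position: [0.5961, 0.0085, 0.0478]
orientation: [-0.699, 0.699, -0.108, 0.107]
ft_force: [-1.9, 0.6, -0.2]
width: 0.0597
```

```bash
python3 - <<'E'
from h import *
st();crop('s8.png')
E
```

```text
clk 9.95 ramp xyz [32.7 53.8 47.8] F ramp [-2.   0.  -0.2] Tq [ 0.06  0.26 -0.03] 0.05973209441972932
```

View pics/s8.png

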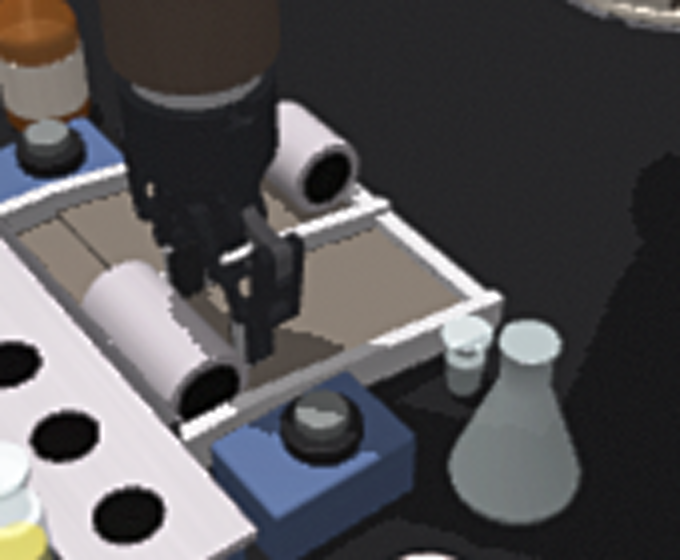

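Request:
move_arm(steps=[{"fingers":-0.4,"tx":-3.8,"ty":1.2,"tz":0,"roll":0},{"fingers":-0.4,"tx":-3.8,"ty":1.2,"tz":0,"roll":0},{"fingers":-0.4,"tx":-3.8,"ty":1.2,"tz":0,"roll":0},{"fingers":-0.4,"tx":0,"ty":0,"tz":20,"roll":0},{"fingers":-0.4,"tx":0,"ty":0,"tz":25,"roll":0},{"fingers":0,"tx":0,"ty":0,"tz":25,"roll":0},{"fingers":1,"tx":9,"ty":21,"tz":0,"roll":0},{"fingers":1,"tx":9,"ty":21,"tz":0,"roll":0},{"fingers":1,"tx":9,"ty":21,"tz":0,"roll":0},{"fingers":1,"tx":8.8,"ty":21.4,"tz":0,"roll":0},{"fingers":1,"tx":0,"ty":0,"tz":-10,"roll":0},{"fingers":1,"tx":0,"ty":0,"tz":-10,"roll":0},{"fingers":1,"tx":0,"ty":0,"tz":-10,"roll":0},{"fingers":1,"tx":0,"ty":0,"tz":0,"roll":0},{"fingers":1,"tx":0,"ty":0,"tz":0,"roll":0}])

```text
clock: 11.25
position: [0.6198, 0.0955, 0.0867]
orientation: [-0.698, 0.699, -0.109, 0.107]
ft_force: [-0.4, 0.5, -0.0]
width: 0.0003
```

```bash
python3 - <<'E'
from h import *
st();crop('s9.png');overlay('wrist','w9.png',np.load('p.npy'))
E
```

```text
clk 11.25 ramp xyz [ 29.1 143.9  86.7] F ramp [-0.6  0.3 -0. ] Tq [ 0.01 -0.04  0.01] 0.0003127631961514378
```

View pics/s9.png

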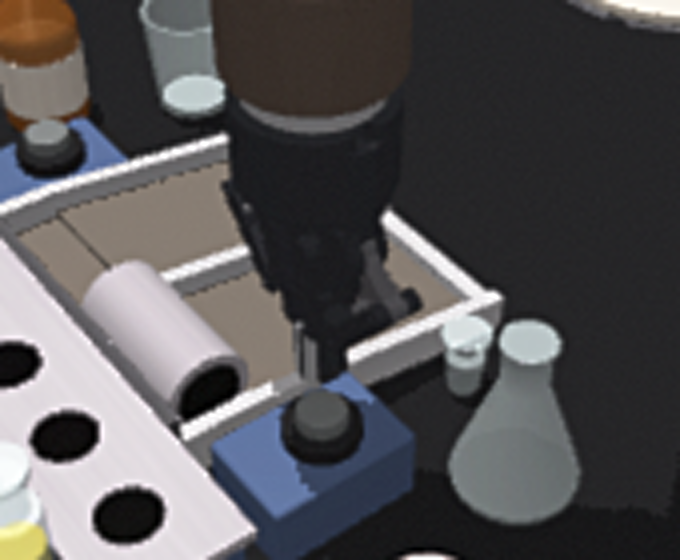

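View pics/w9_o.png

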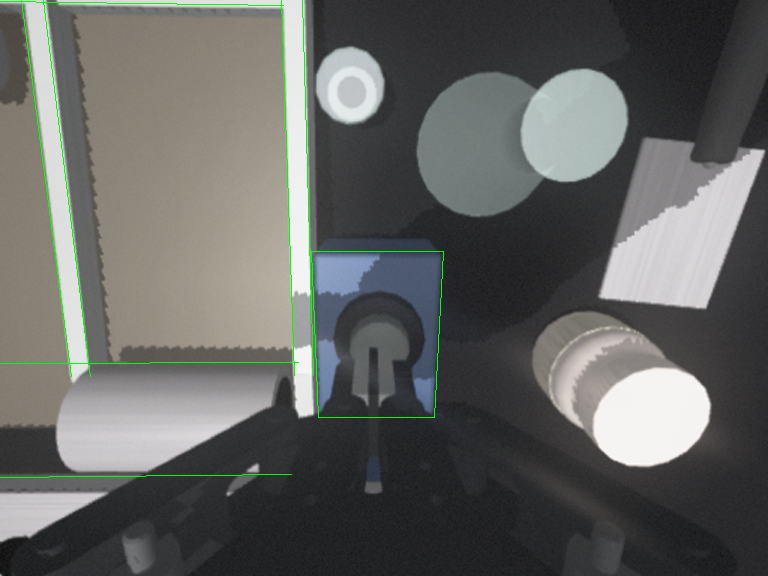

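Request:
move_arm(steps=[{"fingers":1,"tx":0.5,"ty":1.5,"tz":-7,"roll":0},{"fingers":1,"tx":0,"ty":0,"tz":-7,"roll":0},{"fingers":1,"tx":0,"ty":0,"tz":-4,"roll":0},{"fingers":1,"tx":0,"ty":0,"tz":-3,"roll":0},{"fingers":1,"tx":0,"ty":0,"tz":-2,"roll":0},{"fingers":1,"tx":0,"ty":0,"tz":-2,"roll":0},{"fingers":1,"tx":0,"ty":0,"tz":0,"roll":0},{"fingers":1,"tx":0,"ty":0,"tz":0,"roll":0}])

```text
clock: 12.02
position: [0.6208, 0.0978, 0.0631]
orientation: [-0.699, 0.699, -0.108, 0.107]
ft_force: [-3.9, -1.0, 4.4]
width: 0.0001
```

```bash
python3 - <<'E'
from h import *
st()
E
```

```text
clk 12.0167 ramp xyz [ 29.4 146.4  63.1] F ramp [-3.4 -2.1  4.4] Tq [-0.14  0.89  0.01] 0.0001139119318700876
```

Request:
move_arm(steps=[{"fingers":1,"tx":0,"ty":0,"tz":-1,"roll":0},{"fingers":1,"tx":0,"ty":0,"tz":-1,"roll":0},{"fingers":1,"tx":0,"ty":0,"tz":0,"roll":0},{"fingers":1,"tx":0,"ty":0,"tz":0,"roll":0}])

```text
clock: 12.35
position: [0.621, 0.0979, 0.0611]
orientation: [-0.699, 0.699, -0.108, 0.107]
ft_force: [-2.4, -0.7, 6.1]
width: 0.0003
```

```bash
python3 - <<'E'
from h import *
st();crop('s10.png')
E
```

```text
clk 12.35 ramp xyz [ 29.6 146.5  61.1] F ramp [-2.1 -1.4  6.1] Tq [-0.25  1.07  0.02] 0.00032890065956650625
```

View pics/s10.png

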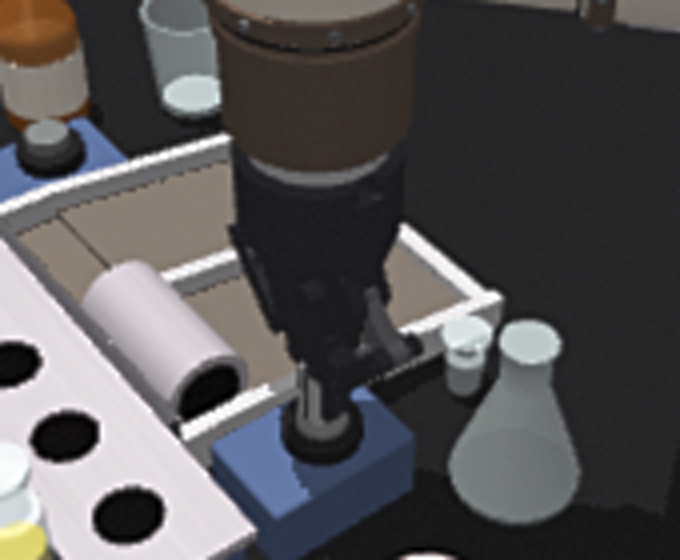

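Request:
move_arm(steps=[{"fingers":1,"tx":0,"ty":0,"tz":-1,"roll":0},{"fingers":1,"tx":0,"ty":0,"tz":-1,"roll":0},{"fingers":1,"tx":0,"ty":0,"tz":0,"roll":0},{"fingers":1,"tx":0,"ty":0,"tz":0,"roll":0}])

```text
clock: 12.73
position: [0.6211, 0.0979, 0.061]
orientation: [-0.699, 0.699, -0.107, 0.107]
ft_force: [-7.2, -1.0, 14.0]
width: -0.0001
```

```bash
python3 - <<'E'
from h import *
st()
E
```

```text
clk 12.7333 ramp xyz [ 29.7 146.6  61. ] F ramp [-6.6 -3.1 14. ] Tq [-0.24  2.09 -0.01] -0.00012462386193195832
```

Request:
move_arm(steps=[{"fingers":1,"tx":0,"ty":0,"tz":5,"roll":0},{"fingers":1,"tx":0,"ty":0,"tz":15,"roll":0},{"fingers":1,"tx":0,"ty":0,"tz":30,"roll":0},{"fingers":1,"tx":0,"ty":0,"tz":35,"roll":0},{"fingers":1,"tx":0,"ty":0,"tz":35,"roll":0},{"fingers":1,"tx":0,"ty":0,"tz":35,"roll":0},{"fingers":1,"tx":-20,"ty":5,"tz":30,"roll":0},{"fingers":1,"tx":-20,"ty":5,"tz":30,"roll":0},{"fingers":1,"tx":0,"ty":0,"tz":0,"roll":0},{"fingers":1,"tx":0,"ty":0,"tz":0,"roll":0},{"fingers":1,"tx":0,"ty":0,"tz":0,"roll":0}])

```text
clock: 13.65
position: [0.5814, 0.1084, 0.2733]
orientation: [0.699, -0.699, 0.107, -0.108]
ft_force: [-0.1, 0.0, -0.4]
width: 0.0002
```

```bash
python3 - <<'E'
from h import *
st();crop('s11.png');overlay('wrist','w11.png',np.load('p.npy'))
p=np.load('p.npy');c,S=np.cos(p[2]),np.sin(p[2])
for n,t in[('wrist','long_sleeve'),('wrist','short_sleeve')]:
    print(t,[(np.round(x['rect']).tolist(),round(x['score'],2)) for x in manip.find_in(n,t)[:2]])
E
```

```text
clk 13.65 ramp xyz [-11.3 144.7 273.3] F ramp [-0.1 -0.  -0.4] Tq [-0.04  0.02 -0.02] 0.0002129417104391673
long_sleeve [([150.0, 210.0, 221.0, 246.0], 0.85)]
short_sleeve [([65.0, 81.0, 130.0, 124.0], 0.92)]
```

View pics/s11.png

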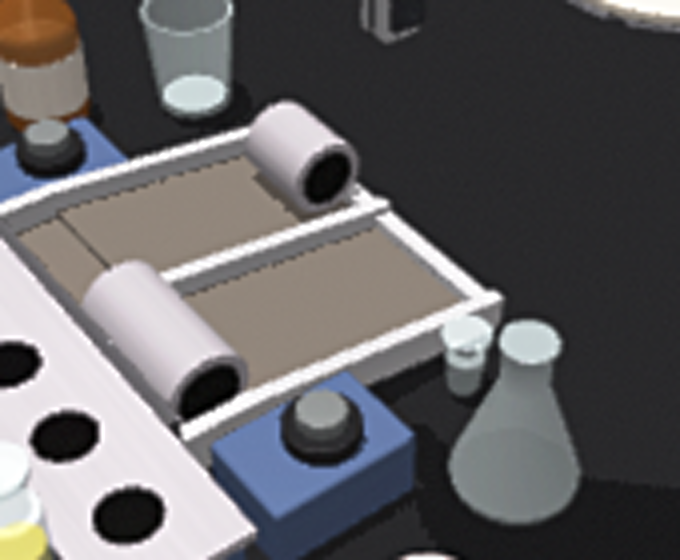

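View pics/w11_o.png

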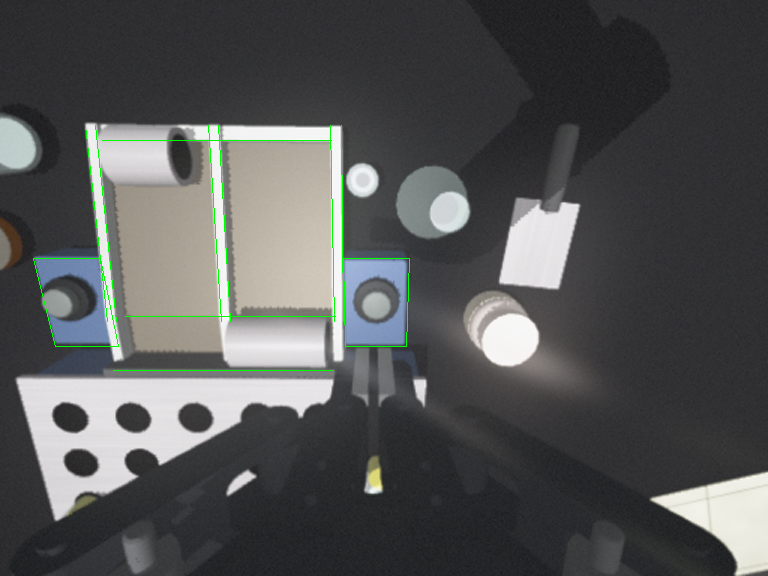

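```bash
python3 - <<'E'
from h import *
print(manip.sign_off())
E
```

```text
the job is handed in; nothing more can be done
None
```

The long sleeve, which was in the left lane, is now in the dip against the end stop. I pressed the left start button down to its hard stop, moved the arm clear and handed the job in at 13.7 s on the robot clock.

- **Push:** I pushed with both part-closed fingertips at about 50 mm/s, and at about 35 mm/s or less over the crest. The force at the wrist read 2–3 N at each check on the slope. In the dip, the sleeve showed no visible movement when pushed with about 2 N, so I took it to be against the stop.
- **Button:** The force rose by about 0.8 N/mm, which matches the stated spring of 5 N over 6 mm. The button then stopped moving at a tip height of 61 mm with 14 N on it. The image measurements had put the button top at 63–64 mm, where a full 6 mm press would need about 67 mm. I judged it fully pressed from the force and the hard stop, because the height measurement is only good to a few millimetres.
- **Final pictures:** They show the sleeve square in the dip, both buttons up, and the short sleeve where it started. The stopper, flask, jar, spatula and beaker look undisturbed, and so does what shows of the amber bottle. The gripper is clear at 273 mm height with almost no force on it.

The system gives no verdict, so these checks are the only confirmation.

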